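# Drive the over-long pin out of the paper punch head

## Robot

A 6-joint arm with a two-finger parallel gripper is mounted at the origin on the work surface. World frame = base frame: x ahead of the robot, y to its left, z up, the work surface at z = 0. Lengths are in m, angles in degrees, forces in N, time in s.
With the tool pointing down it reaches from about 0.35 to 0.725 m from the base axis. Payload 6 kg.
Tool frame: the origin (TCP) lies between the finger pads; the fingertips stand 22 mm ahead of it and the grasp point (between the pads) lies 3 mm ahead of it; z points along the fingers, y is the direction in which the jaws open and shut (so a half turn about z gives the same grasp; the last joint's range is limited). The gripper opens to 85 mm and grips with 20 to 120 N. Pads are 22 mm wide; open, the fingers measure 114 mm over their backs; the gripper's body (76 mm by 85 mm) begins 54 mm behind the grasp point. The pads swing forward as they close: fully open they stand 13 mm farther back than shut.
Start: joints at [93.031, 2.303, 4.859, 0, -92.561, -19.12], TCP at [0.166, 0.576, 0.253] pointing down, gripper open.
Joint ranges: [-146.85, 146.85], [-73.84, 115.35], [-62.03, 85.46], [-188.31, 113.3], [-161.28, -10.13], [-171.36, 171.36]. Speed limits (degrees/s): [147.25, 147.25, 172.46, 180, 180, 180].

## Interface

Orientations are given as [roll, pitch, yaw] about the fixed x, y, z axes, in that order (R = Rz(yaw) Ry(pitch) Rx(roll)).
In Python, from workcell import ctrl, camera, ticket gives the robot as it stands. The module is installed in compiled form; this text tells all that it offers.
- The arm moves only by the tool move_arm, never from a script. Its argument "motion" is a list of rows, each a list of 3 entries, a list of its own where there are three numbers: the shift along the tool's x, y, z in m, then the turn about the tool's z in rad, then the closure, from -1 (fully open) to 1 (shut). In form: [[[tx, ty, tz], twist, gripper], ...]. A call has 1 to 10 rows; each row shifts and turns the commanded pose from where the row before left it, along the tool's axes as they then stand; what a row does not reach is not made up. A row lasts 1/12 s, in which the tool goes at most 41.7 mm and 7.16 degrees, less where a joint would pass 70% of its speed; a pose out of reach is approached as far as the arm can. A call with a gripper value outside its range is refused whole. The fingers move at their own pace and stop on an object; "squeeze" is the grip in N (left out, the last holds). Time passes only in rows, so rows that do not move let the fingers close. It gives the time, the measured TCP pose, the force and the opening at its end, in the units of the state.
- ctrl.get_obs(): the state, without advancing time (a new reading comes with each control period).
- camera(name): name is "scene" or "side" or "wrist"; returns a dict with "frame" (384x512x3 uint8, red, green, blue), "mtx" (3x3 intrinsics, pixels), "pose" (4x4, takes a point from camera to world coordinates); the wrist camera has in their place "tool_from_camera" (4x4, takes a point from camera to tool coordinates, whose origin is the TCP and whose axes are the flange's). Camera axes: x right, y up, looking along -z (the intrinsics and any distortion apply to the point x, -y, -z); pixel columns grow to the right and rows downward; lengths in m; the calibration is good to about 2 mm. A picture is of the moment at which its call begins: read the wrist's pose just before it. There is no depth.
- ticket.job_done(): hands the job in, once; it reports no verdict.
The state is a dict: "t": time; "joint_pos": joint angles; "joint_velocities": joint speeds; "joint_torque": joint torques, N m; "eef_pos": TCP position; "eef_rot": TCP orientation; "force": force on the tool from outside, world axes, zero at the start; "moment": the same for the moment, N m; "gripper_width": finger opening in m.
Only numpy, scipy, OpenCV 4.12 (cv2) and the standard library are available. Lean on these libraries where they do the work, as an engineer would, in place of code of your own. Each camera call takes 0.05 s, during which the arm holds its last target.

## Task

One of the two brass pins in the grey paper-punch head is too long: it stands up clearly higher than the other. Slide the small tray with the upright tab under the head so that it is beneath that long pin, then drive the pin down and out with the guarded drift punch, not with the fingers, so that it drops into the tray. Leave the short pin in its hole, put the punch back upright in its wooden stand, and leave the tray flat on the table with the pin in it.

Things in the scene. Friction and masses are not known exactly. Their poses are not given: they have to be found in the camera images.
- head: Fixed grey paper-punch head: a bridge 280 mm long (its y), 56 wide (x), top face 110 above the table; origin on the table under its middle. Beneath it an opening 76 high, 220 wide between the legs. Two bores 40 mm either side of the middle hold the pins; inside, spring leaves carry each pin's 20 mm collar. Pushed down 5 to 11 mm with about 6 to 15 N a pin snaps through and falls freely.
- long_pin_center (a point): Centre of the long brass pin, the one to drive out, upright in either bore of the head. It is 62 mm long; its 14 mm stem stands 24 mm proud of the head's top face (pin top 134 above the table, 31 above this point). z is up along the pin. Pushing until its top is 4 to 8 mm above the head's top face frees it, so the punch need not enter the bore.
- short_pin_center (a point): Centre of the short brass pin in the other bore, 80 mm from the long one, to be left in place. 43 mm long, same stem, only 5 mm proud of the head's top face (top 115 mm above the table).
- tray_center (a point): Centre of the pan of a loose aluminium tray, 14 mm above the table; z up. Pan 90 mm square outside, 28 high, walls 4. An upright tab 90 mm from the pan's centre along the tray's -x, 12 mm thick (y), 30 wide (x), reaches 61 above the table: grip it from above, slide the tray. It goes under the head from the robot's side, tab to the robot, x along the head's x.
- punch_grip (a point): Middle of the 26 mm round, 65 long grip of the steel drift punch, 0.25 kg, upright in a fixed wooden stand 80x80x55 mm. 35 mm below this point is the top of the 50 mm black hand guard (6 thick) that rests on the stand; the 12 mm nose's flat tip is 86 mm below. z up. The stand's hole, 30 mm wide, 50 deep, gives up to 9 mm play; the start place is the place to put it back.
Not all that is in view belongs to the job. There is more than one size of the part that bears tray_center; the job needs the smallest. What is shaped like the part that bears punch_grip but orange is not meant.

How it is judged (in metres and radians):
On the way, in this order (a step that is already met when the one before it is completed fails the run):
1. the tray lies on the table beneath the long pin, which is still in its hole (pan centre within 35 mm of the pin, seen from above) (horizontal distance between tray_center and long_pin_center below 0.035 m and height (world z) of long_pin_center above 0.097 m and height (world z) of tray_center below 0.022 m and angle between tray_center's own z axis and vertical below 0.1 rad), for 0.2 s.
2. the punch presses on the long pin (contact force between punch and long_pin above 1.5 N), for 0.04 s.
3. the long pin has dropped into the tray (x of long_pin_center in the frame of tray_center between -0.045 and 0.045 m and y of long_pin_center in the frame of tray_center between -0.045 and 0.045 m and z of long_pin_center in the frame of tray_center between -0.03 and 0.03 m), for 0.2 s.
At the end, for the whole second after the job is handed in: the long pin lies at rest in the tray (its centre inside the pan), the tray lies flat on the table, the punch stands upright (within 10 degrees) in its stand, its grip within 25 mm of where it started, at rest, and the short pin is in its hole within 10 mm of where it was (all of step 3 and height (world z) of tray_center below 0.022 m and angle between tray_center's own z axis and vertical below 0.1 rad and linear speed of each of long_pin, tray, punch below 0.03 m/s and distance of punch_grip from where it was at the start of the episode below 0.025 m and angle between punch_grip's own z axis and vertical below 0.17 rad and distance of short_pin_center from where it was at the start of the episode below 0.01 m); the robot touches nothing.
It fails at once if the fingers press on the long pin (contact force between the fingers and long_pin above 1 N).
It fails at once if the short pin is pushed or pulled out of its place (more than 10 mm) (distance of short_pin_center from where it was at the start of the episode above 0.01 m).
It also fails if it takes over 61 s, if anything falls off the work surface, if the arm or the gripper's body presses on something with over 40 N, if the wrist force passes 120 N, or if a joint passes its speed limit or range.

## Working session

There is one attempt and no reset: what is moved stays moved. The work goes in short steps, Python scripts to look and compute and a tool call to move; the robot and the scene stay as the last step left them, time stands still between calls to the robot, and variables do not carry over. Pictures are saved under pics/ and viewed, and the job is handed in when it is done.

Besides the shell and the picture viewer there is one more tool, called after "Request:" by a JSON object that holds its "name" and its "arguments", one argument or row to a line. move_arm: Moves the arm, as the interface text tells. Its arguments: {"type":"object","properties":{"motion":{"type":"array"},"squeeze":{"type":"number"}},"required":["motion"]}

```bash
mkdir -p pics; python3 - <<'E'
from workcell import ctrl, camera
import cv2,numpy as np
print(ctrl.get_obs())
for n in("scene","side","wrist"):
    c=camera(n); cv2.imwrite(f"pics/{n}0.png",c["frame"][:,:,::-1]); 
    np.savez(f"pics/{n}0.npz",**c); print(n,{k:np.round(v,4).tolist() for k,v in c.items() if k!="frame"})
E
```

```text
{'t': 0.0, 'joint_pos': array([ 9.30304556e+01,  2.34045823e+00,  4.80040004e+00, -2.61408628e-02,
       -9.25619008e+01, -1.91199323e+01]), 'joint_velocities': array([-0.03631084, -0.00926466, -0.03719878, -0.06008631,  0.01775778,
        0.02291343]), 'joint_torque': array([-2.94708534e-04, -3.68198705e+01,  3.47409618e+01,  6.93215579e+00,
       -5.41652946e-03, -4.84332531e-06]), 'eef_pos': array([0.16612048, 0.57623666, 0.25224397]), 'eef_rot': array([ 1.79895111e+02, -8.72016719e-03, -1.60883234e+01]), 'force': array([ 0.00117062, -1.00493734, -0.39683962]), 'moment': array([-0.01518939, -0.04567035,  0.03740629]), 'gripper_width': 0.08539085304601345}
scene {'mtx': [[358.4366, 0.0, 253.0079], [0.0, 358.4366, 193.3981], [0.0, 0.0, 1.0]], 'pose': [[-0.4273, -0.5257, 0.7356, 1.1771], [0.9041, -0.2435, 0.3512, 0.3496], [-0.0055, 0.8151, 0.5793, 0.698], [0.0, 0.0, 0.0, 1.0]]}
side {'mtx': [[386.758, 0.0, 251.4497], [0.0, 386.758, 195.7075], [0.0, 0.0, 1.0]], 'pose': [[0.7259, 0.4829, -0.4898, -0.023], [-0.6876, 0.5292, -0.4973, -0.4768], [0.0191, 0.6977, 0.7161, 0.774], [0.0, 0.0, 0.0, 1.0]]}
wrist {'mtx': [[329.3911, 0.0, 257.8445], [0.0, 329.3911, 194.0708], [0.0, 0.0, 1.0]], 'tool_from_camera': [[0.0001, 0.9459, 0.3244, 0.0847], [1.0, -0.0, -0.0003, 0.0006], [-0.0002, 0.3244, -0.9459, -0.1212], [0.0, 0.0, 0.0, 1.0]]}
```

View pics/scene0.png

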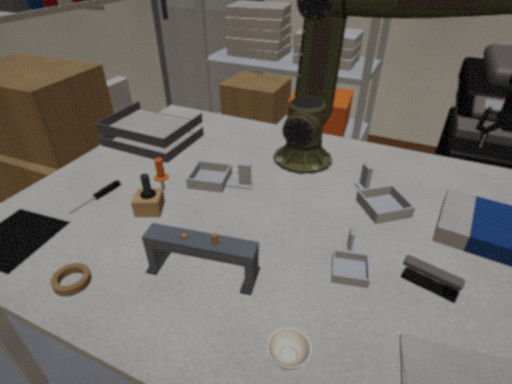

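View pics/side0.png

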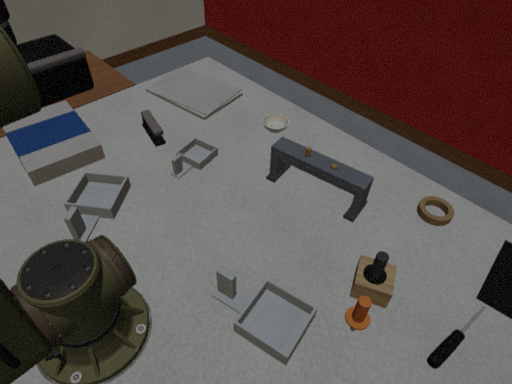

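View pics/wrist0.png

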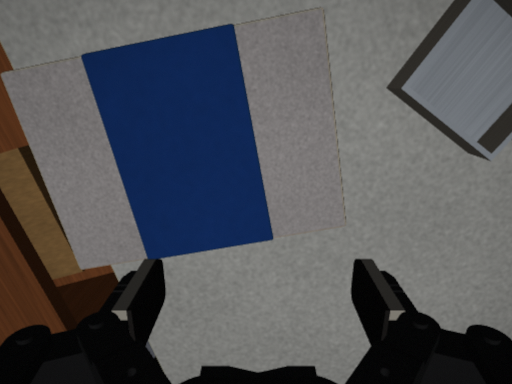

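```bash
cat > h.py <<'E'
import numpy as np,cv2
from scipy.spatial.transform import Rotation as R
def ray(c,uv,pose=None):
    K=c["mtx"]; P=c["pose"] if pose is None else pose
    d=np.array([(uv[0]-K[0,2])/K[0,0],-(uv[1]-K[1,2])/K[1,1],-1.])
    return P[:3,3],P[:3,:3]@d
def onz(c,uv,z,pose=None):
    o,d=ray(c,uv,pose); return o+d*(z-o[2])/d[2]
def tri(c1,u1,c2,u2):
    o1,d1=ray(c1,u1);o2,d2=ray(c2,u2)
    s=np.linalg.lstsq(np.c_[d1,-d2],o2-o1,rcond=None)[0]
    a=o1+s[0]*d1;b=o2+s[1]*d2
    return (a+b)/2,np.linalg.norm(a-b)
def proj(c,p,pose=None):
    P=c["pose"] if pose is None else pose
    q=P[:3,:3].T@(np.asarray(p)-P[:3,3]); K=c["mtx"]
    return [K[0,0]*q[0]/-q[2]+K[0,2],K[1,1]*-q[1]/-q[2]+K[1,2]]
def tool(o):
    T=np.eye(4);T[:3,:3]=R.from_euler('xyz',o["eef_rot"],degrees=True).as_matrix();T[:3,3]=o["eef_pos"];return T
E
python3 - <<'E'
from h import *
a=dict(np.load("pics/scene0.npz"));b=dict(np.load("pics/side0.npz"))
for n,u,v in(("long",(214,236),(308,150)),("short",(184,235),(334,166)),("punchtop",(145,177),(380.5,256)),("orangetop",(159,160),(365,299))):
    p,e=tri(a,u,b,v);print(n,p.round(4),round(e,4))
    print([onz(a,u,z).round(3) for z in ((.134,) if n=="long" else (.115,))],[onz(b,v,z).round(3) for z in((.134,) if n=="long" else (.115,))])
def crop(f,x,y,w,h,s):
    im=a if f=="a" else b
    return cv2.resize(im["frame"][y:y+h,x:x+w,::-1],None,fx=s,fy=s,interpolation=cv2.INTER_CUBIC)
cv2.imwrite("pics/c1.png",np.hstack([crop("a",120,140,150,160,3) [:480,:390],crop("b",260,130,130,160,3)]))
cv2.imwrite("pics/c2.png",np.hstack([crop("a",310,220,80,80,5),crop("b",160,120,80,80,5)]))
E
```

```text
long [ 0.6471 -0.0058  0.1267] 0.0005
[array([ 0.654, -0.002,  0.134])] [array([ 0.639, -0.011,  0.134])]
short [ 0.6618 -0.0834  0.1123] 0.001
[array([ 0.664, -0.081,  0.115])] [array([ 0.659, -0.085,  0.115])]
punchtop [ 0.5021 -0.329   0.1199] 0.0008
[array([ 0.496, -0.335,  0.115])] [array([ 0.506, -0.328,  0.115])]
orangetop [ 0.397  -0.362   0.1153] 0.0044
[array([ 0.396, -0.36 ,  0.115])] [array([ 0.399, -0.364,  0.115])]
```

View pics/c1.png

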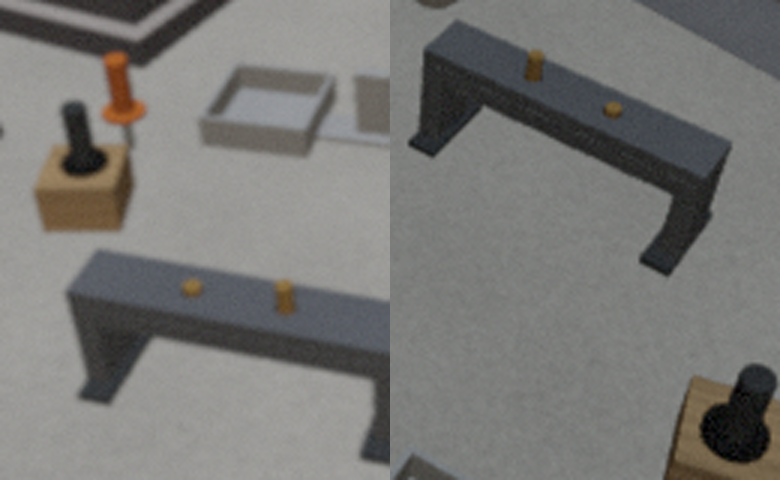

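View pics/c2.png

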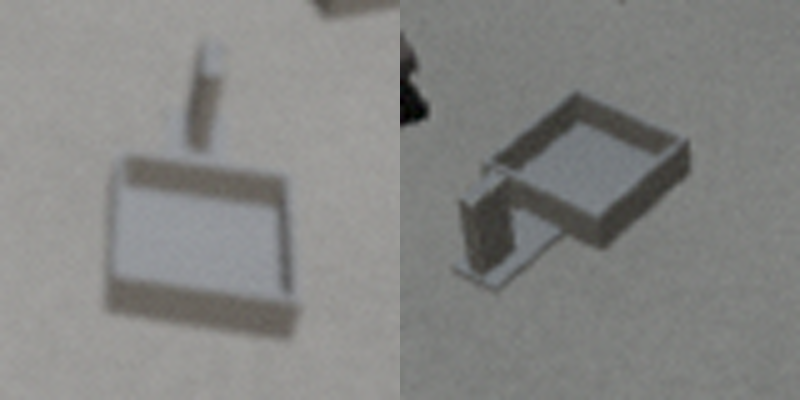

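```bash
python3 - <<'E'
from h import *
a=dict(np.load("pics/scene0.npz"));b=dict(np.load("pics/side0.npz"))
A=[(128,160),(288,178),(298,302),(107,280)]
A=[onz(a,(310+x/5,220+y/5),.028) for x,y in A]
B=[(576,95),(690,143),(602,220),(488,165)]
B=[onz(b,(160+(x-400)/5,120+y/5),.028) for x,y in B]
for Q in(A,B):
    Q=np.array(Q);print(Q.round(3).tolist(),Q.mean(0).round(4),[np.linalg.norm(Q[i]-Q[i-1]).round(3) for i in range(4)])
print("tab",onz(a,(310+210/5,220+58/5),.061),onz(b,(160+86/5,120+187/5),.061))
for Q in ([(193,164),(230,170),(222,190),(188,182)],[(357,192),(396,188),(412,208),(372,220)]):
    Q=np.array([onz(a,q,.035) for q in Q]);print(Q.mean(0).round(3),[np.linalg.norm(Q[i]-Q[i-1]).round(3) for i in range(4)])
for p in ((215,234.7,309,148.3),(184,234.5,334.5,165.5)): print(tri(a,p[:2],b,p[2:]))
# head top corners
for u in((152.7,223.3),(142.7,237.7),(258,242.5),(257,265)):print(onz(a,u,.11).round(4))
for u in((282,137),(271.5,146.5),(370.3,178),(364,190)):print(onz(b,u,.11).round(4))
# punch guard centre, z: stand top .055 guard top .061
print("guard",onz(a,(120+85/3,140+160/3),.061),onz(b,(260+(735-390)/3,130+430/3),.061))
print("ptop",tri(a,(120+75/3,140+108/3),b,(260+(757-390)/3,130+380/3)))
E
```

```text
[[0.475, 0.253, 0.028], [0.453, 0.331, 0.028], [0.535, 0.351, 0.028], [0.56, 0.265, 0.028]] [0.5056 0.3    0.028 ] [np.float64(0.086), np.float64(0.081), np.float64(0.084), np.float64(0.09)]
[[0.528, 0.34, 0.028], [0.55, 0.256, 0.028], [0.466, 0.235, 0.028], [0.447, 0.321, 0.028]] [0.4975 0.2878 0.028 ] [np.float64(0.083), np.float64(0.087), np.float64(0.086), np.float64(0.087)]
tab [0.41625369 0.27753918 0.061     ] [0.41342634 0.27015805 0.061     ]
[ 0.307 -0.236  0.035] [np.float64(0.118), np.float64(0.143), np.float64(0.124), np.float64(0.127)]
[0.204 0.333 0.035] [np.float64(0.141), np.float64(0.133), np.float64(0.107), np.float64(0.146)]
(array([ 0.64813524, -0.00472425,  0.13171475]), np.float64(0.003921145837303953))
(array([ 0.66212993, -0.08364728,  0.11409787]), np.float64(0.0021537366812311586))
[ 0.6562 -0.182   0.11  ]
[ 0.7098 -0.1699  0.11  ]
[0.6074 0.0899 0.11  ]
[0.6738 0.1179 0.11  ]
[0.6538 0.094  0.11  ]
[0.6013 0.0839 0.11  ]
[ 0.6965 -0.1732  0.11  ]
[ 0.6485 -0.1876  0.11  ]
guard [ 0.5033507  -0.32893761  0.061     ] [ 0.50102394 -0.33304806  0.061     ]
ptop (array([ 0.50054185, -0.33184454,  0.12202763]), np.float64(0.0023732491353796736))
```

```bash
cat > plan.py <<'E'
import sys
from workcell import ctrl
from h import *
def plan(x,y,z,yaw=None):
    o=ctrl.get_obs();T=tool(o);cy=o["eef_rot"][2]
    yaw=cy if yaw is None else yaw
    dy=(yaw-cy+180)%360-180
    t=np.array([x,y,z])-o["eef_pos"];c,s=np.cos(np.radians(yaw)),np.sin(np.radians(yaw))
    print("now",o["eef_pos"].round(4),o["eef_rot"].round(2),"w",round(o["gripper_width"],4),"t",round(o["t"],2),"F",o["force"].round(1),"j",o["joint_pos"].round(0))
    print("twist",round(-np.radians(dy),4),"then tool shift",np.round([c*t[0]+s*t[1],s*t[0]-c*t[1],-t[2]],4),"rows>=",np.linalg.norm(t)/.0417)
if __name__=="__main__": plan(*map(float,sys.argv[1:]))
E
python3 plan.py .455 .285 .25 13.5
```

```text
now [0.1661 0.5763 0.2525] [ 1.7992e+02 -1.0000e-02 -1.6090e+01] w 0.0849 t 0.15 F [-0.2 -0.2 -0.4] j [ 93.   2.   5.  -0. -93. -19.]
twist -0.5164 then tool shift [0.2129 0.3507 0.0025] rows>= 9.838141281854755
```

Request:
{"name": "move_arm", "arguments": {
  "motion": [
    [[0,0,0],-0.103,-1],
    [[0,0,0],-0.103,-1],
    [[0,0,0],-0.103,-1],
    [[0,0,0],-0.103,-1],
    [[0,0,0],-0.104,-1],
    [[0.019,0.032,0],0,-1],
    [[0.019,0.032,0],0,-1],
    [[0.019,0.032,0],0,-1],
    [[0.019,0.032,0],0,-1],
    [[0.019,0.032,0],0,-1]
  ]
}}

```text
t: 0.98
eef_pos: [0.2967, 0.4416, 0.2531]
eef_rot: [180.0, 0.0, 13.5]
force: [0.5, -0.2, 0.2]
gripper_width: 0.0854
```

Request:
{"name": "move_arm", "arguments": {
  "motion": [
    [[0.019,0.032,0],0,-1],
    [[0.019,0.032,0],0,-1],
    [[0.019,0.032,0],0,-1],
    [[0.019,0.032,0],0,-1],
    [[0.019,0.032,0],0,-1],
    [[0.019,0.032,0],0,-1],
    [[0,0,0],0,-1],
    [[0,0,0],0,-1]
  ]
}}

```text
t: 1.65
eef_pos: [0.4525, 0.2813, 0.2529]
eef_rot: [180.0, 0.0, 13.3]
force: [-0.3, 0.6, -0.4]
gripper_width: 0.0854
```

```bash
cat > snap.py <<'E'
import sys
from workcell import ctrl,camera
from h import *
o=ctrl.get_obs();c=camera("wrist");T=tool(o)@c["tool_from_camera"];c["pose"]=T
np.savez(f"pics/{sys.argv[1]}.npz",**c);cv2.imwrite(f"pics/{sys.argv[1]}.png",c["frame"][:,:,::-1])
print(o["t"],o["eef_pos"].round(4),o["eef_rot"].round(2),o["gripper_width"],o["joint_pos"].round(0))
E
python3 snap.py w1
```

```text
1.65 [0.4525 0.2813 0.2529] [1.7997e+02 4.0000e-02 1.3270e+01] 0.08544763058800461 [ 54.  -8.  -5.  -0. -93.  50.]
```

View pics/w1.png

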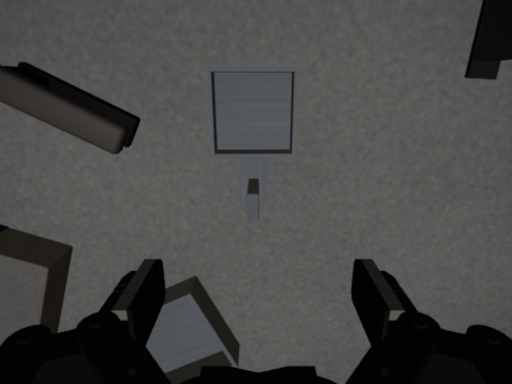

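```bash
python3 - <<'E'
from h import *
c=dict(np.load("pics/w1.npz"))
g=cv2.resize(c["frame"][50:240,180:330,::-1],None,fx=4,fy=4,interpolation=cv2.INTER_CUBIC);g=cv2.convertScaleAbs(g,alpha=1.6);cv2.imwrite("pics/w1c.png",cv2.resize(g,(474,600)))
for u in((253,193),(253,220),(253,206.5),(248,207),(258.5,207)):print("tab",onz(c,u,.061).round(4))
q=[(210,69),(298,69),(293,154),(214,154)]
Q=[onz(c,u,.028) for u in q];print(np.round(Q,4),np.mean(Q,0))
E
```

```text
tab [0.4301 0.2798 0.061 ]
tab [0.4014 0.2732 0.061 ]
tab [0.416  0.2765 0.061 ]
tab [0.4143 0.2814 0.061 ]
tab [0.4167 0.271  0.061 ]
[[0.5348 0.3478 0.028 ]
 [0.5546 0.2636 0.028 ]
 [0.4717 0.2461 0.028 ]
 [0.4523 0.3281 0.028 ]] [0.50335879 0.29638195 0.028     ]
```

View pics/w1c.png

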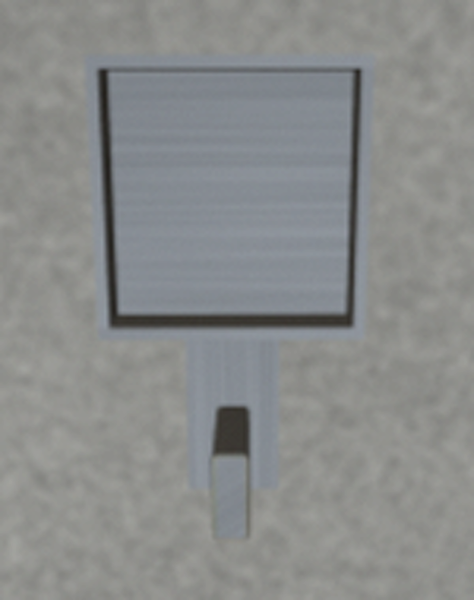

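```bash
python3 plan.py .416 .2765 .05 13
```

```text
now [0.4518 0.2823 0.2529] [1.7999e+02 4.0000e-02 1.3370e+01] w 0.0852 t 1.7 F [-0.1  0.4  0.5] j [ 54.  -8.  -5.  -0. -93.  50.]
twist 0.0065 then tool shift [-0.0362 -0.0024  0.2029] rows>= 4.94310670085374
```

Request:
{"name": "move_arm", "arguments": {
  "motion": [
    [[-0.012,-0.001,0.039],0.006,-1],
    [[-0.012,-0.001,0.039],0,-0.6],
    [[-0.012,-0.001,0.039],0,-0.4],
    [[0,0,0.039],0,-0.2],
    [[0,0,0.03],0,0],
    [[0,0,0.017],0,0.2],
    [[0,0,0],0,0.2],
    [[0,0,0],0,0.2]
  ],
  "squeeze": 50
}}

```text
t: 2.37
eef_pos: [0.4151, 0.2779, 0.0502]
eef_rot: [179.9, 0.0, 13.2]
force: [0.9, 0.4, 0.8]
gripper_width: 0.0339
```

```bash
python3 plan.py .416 .2765 .05 13; python3 snap.py w2
```

```text
now [0.4151 0.2779 0.0502] [1.7992e+02 5.0000e-02 1.3240e+01] w 0.0339 t 2.37 F [0.9 0.4 0.8] j [ 57.  -9. -28.   0. -72.  46.]
twist 0.0041 then tool shift [0.0005 0.0016 0.0002] rows>= 0.04052229280592723
2.3667 [0.4151 0.2779 0.0502] [1.7992e+02 5.0000e-02 1.3240e+01] 0.03389181499517427 [ 57.  -9. -28.   0. -72.  46.]
```

View pics/w2.png

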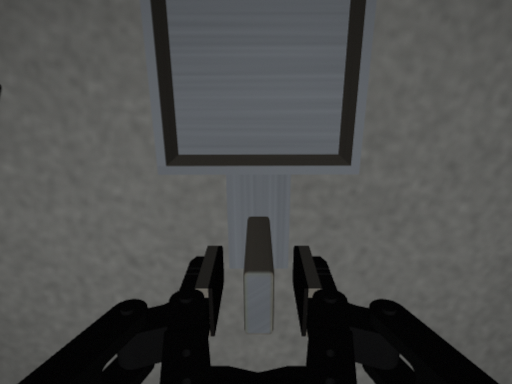

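Tab sits between the open pads (tab top at 258,300). Close.

Request:
{"name": "move_arm", "arguments": {
  "motion": [
    [[0,0,0],0,1],
    [[0,0,0],0,1],
    [[0,0,0],0,1],
    [[0,0,0],0,1]
  ],
  "squeeze": 40
}}

```text
t: 2.75
eef_pos: [0.4165, 0.2786, 0.0524]
eef_rot: [-179.9, -0.2, 13.2]
force: [-3.7, 1.2, 5.2]
gripper_width: 0.0114
```

```bash
python3 plan.py .423 -.05 .05 10; python3 plan.py .562 -.026 .05 10
```

```text
now [0.4165 0.2786 0.0524] [-1.7988e+02 -1.6000e-01  1.3160e+01] w 0.0114 t 2.75 F [-3.7  1.2  5.2] j [ 57.  -9. -27.   0. -72.  46.]
twist 0.0551 then tool shift [-0.0506  0.3248  0.0024] rows>= 7.882737788598869
now [0.4165 0.2786 0.0524] [-1.7988e+02 -1.6000e-01  1.3160e+01] w 0.0114 t 2.75 F [-3.7  1.2  5.2] j [ 57.  -9. -27.   0. -72.  46.]
twist 0.0551 then tool shift [0.0904 0.3253 0.0024] rows>= 8.09647526214038
```

Request:
{"name": "move_arm", "arguments": {
  "motion": [
    [[-0.005,0.02,-0.001],0.01,1],
    [[-0.005,0.03,0],0.01,1],
    [[-0.005,0.035,0],0.01,1],
    [[-0.005,0.035,0],0.01,1],
    [[-0.005,0.035,0],0.01,1],
    [[-0.005,0.035,0],0.005,1],
    [[-0.005,0.035,0],0,1],
    [[-0.005,0.035,0],0,1],
    [[-0.005,0.035,0],0,1],
    [[-0.005,0.03,0],0,1]
  ]
}}

```text
t: 3.58
eef_pos: [0.4286, -0.0526, 0.0524]
eef_rot: [-180.0, -0.2, 10.0]
force: [0.5, 1.2, -0.3]
gripper_width: 0.0115
```

```bash
python3 plan.py .423 -.05 .05 10;python3 - <<'E'
from workcell import camera
from h import *
for n in("scene","side"):
    c=camera(n);np.savez(f"pics/{n}1.npz",**c);cv2.imwrite(f"pics/{n}1.png",c["frame"][:,:,::-1])
E
```

```text
now [ 0.4286 -0.0526  0.0524] [-1.7996e+02 -1.7000e-01  9.9800e+00] w 0.0115 t 3.58 F [ 0.5  1.2 -0.3] j [ 20. -22. -37.  -0. -74.  80.]
twist -0.0004 then tool shift [-0.0051 -0.0035  0.0024] rows>= 0.15874525080231228
```

View pics/scene1.png

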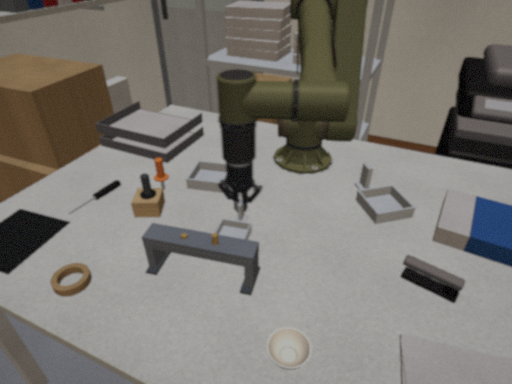

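View pics/side1.png

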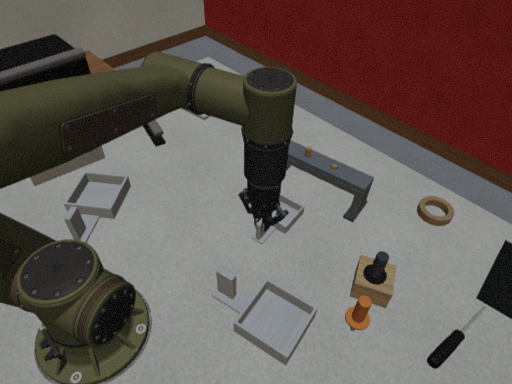

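```bash
python3 - <<'E'
from h import *
cs=[dict(np.load(f"pics/{n}1.npz")) for n in("scene","side")]
r=[]
for c in cs:
    f=cv2.cvtColor(c["frame"],cv2.COLOR_RGB2HSV)
    m=cv2.inRange(f,(10,100,60),(28,255,255))
    n,l,s,ce=cv2.connectedComponentsWithStats(m)
    for i in range(1,n):
        if 4<s[i,4]<200 and 140<ce[i][1]<260: print(s[i].tolist(),ce[i].round(1))
    print()
E
```

```text
[154, 157, 14, 25, 175] [159.7 170.4]
[152, 194, 4, 4, 6] [153.7 195.8]
[181, 234, 6, 5, 21] [183.6 235.8]
[212, 234, 6, 10, 44] [214.6 238.7]

[305, 147, 6, 10, 45] [307.6 151.6]
[332, 164, 5, 5, 20] [333.9 166.3]
[423, 198, 27, 18, 158] [437.7 204.2]
[419, 204, 32, 21, 191] [432.3 218.4]
```

```bash
python3 - <<'E'
from h import *
a,b=[dict(np.load(f"pics/{n}1.npz")) for n in("scene","side")]
for u,v,z in(((214.6,238.7),(307.6,151.6),.122),((183.6,235.8),(333.9,166.3),.1135)):
    print(tri(a,u,b,v),onz(a,u,z).round(4),onz(b,v,z).round(4))
E
```

```text
(array([ 0.64833142, -0.00428372,  0.11972123]), np.float64(0.0001438637512447492)) [ 0.6505 -0.0029  0.122 ] [ 0.646  -0.0059  0.122 ]
(array([ 0.6628496 , -0.08337797,  0.11062636]), np.float64(0.00019070123262633875)) [ 0.6654 -0.0813  0.1135] [ 0.6598 -0.085   0.1135]
```

Request:
{"name": "move_arm", "arguments": {
  "motion": [
    [[0.005,-0.005,0],0,1],
    [[0.02,-0.005,0],0,1],
    [[0.02,0,0],0,1],
    [[0.02,0,0],0,1],
    [[0.02,0,0],0,1],
    [[0.02,0,0],0,1],
    [[0.02,0,0],0,1],
    [[0.009,0,0],0,1],
    [[0,0,0],0,1],
    [[0,0,0],0,1]
  ]
}}

```text
t: 4.52
eef_pos: [0.5601, -0.0176, 0.0524]
eef_rot: [180.0, -0.2, 10.0]
force: [4.4, 0.2, 2.9]
gripper_width: 0.0112
```

```bash
python3 plan.py .559 -.02 .05 10;python3 - <<'E'
from workcell import camera
from h import *
for n in("scene","side"):
    c=camera(n);np.savez(f"pics/{n}2.npz",**c);cv2.imwrite(f"pics/{n}2.png",cv2.resize(c["frame"][120:310,100:430,::-1],None,fx=2.4,fy=2.4))
E
```

```text
now [ 0.5601 -0.0176  0.0524] [179.98  -0.19   9.99] w 0.0112 t 4.52 F [4.4 0.2 2.9] j [ 19.   0. -19.   0. -71.  81.]
twist -0.0001 then tool shift [-0.0015  0.0022  0.0024] rows>= 0.08641535496109773
```

View pics/scene2.png

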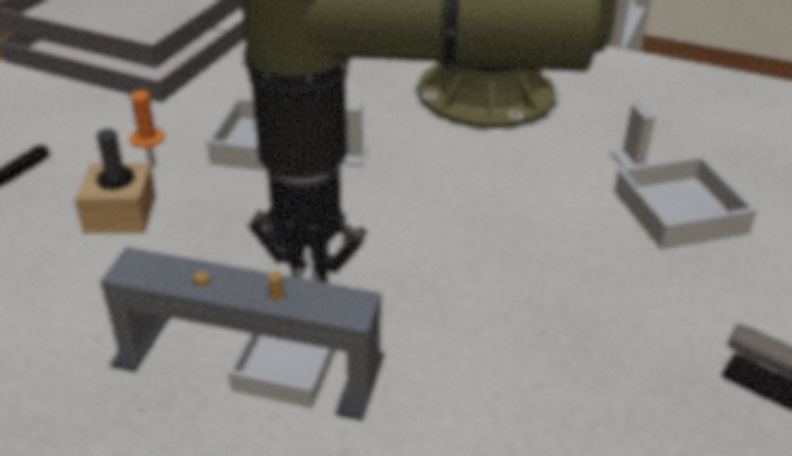

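View pics/side2.png

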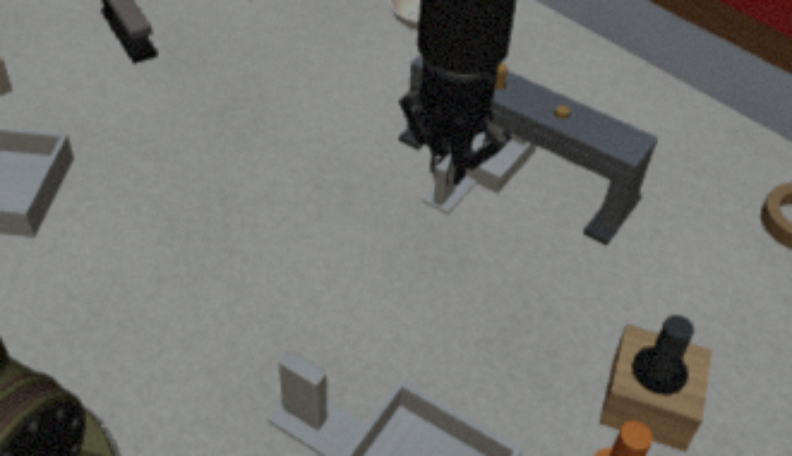

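```bash
python3 - <<'E'
from h import *
a=dict(np.load("pics/scene2.npz"))
p=[onz(a,(100+x/2.4,120+y/2.4),.028) for x,y in((232,376),(314,389))];print(p,np.mean(p,0))
E
```

```text
[array([ 0.70040973, -0.03148591,  0.028     ]), array([0.68011645, 0.0519026 , 0.028     ])] [0.69026309 0.01020835 0.028     ]
```

Request:
{"name": "move_arm", "arguments": {
  "motion": [
    [[0,0,0],0,0.2],
    [[0,0,0],0,0.2],
    [[0,0,0],0,0.2],
    [[0,0,-0.02],0,0.2],
    [[0,0,-0.04],0,0.2],
    [[0,0,-0.04],0,0.2],
    [[-0.02,0,-0.03],0,0],
    [[-0.02,0,-0.03],0,-0.2]
  ]
}}

```text
t: 5.28
eef_pos: [0.5182, -0.0251, 0.2125]
eef_rot: [180.0, 0.1, 10.0]
force: [0.5, 0.4, 0.4]
gripper_width: 0.0512
```

```bash
python3 plan.py .60 -.04 .28 10;python3 plan.py .50 -.33 .25 10;
```

```text
now [ 0.5182 -0.0251  0.2125] [1.7999e+02 6.0000e-02 9.9700e+00] w 0.0512 t 5.28 F [0.5 0.4 0.4] j [ 19. -10. -11.  -0. -89.  80.]
twist -0.0005 then tool shift [ 0.0779  0.0289 -0.0675] rows>= 2.568445960864081
now [ 0.5182 -0.0251  0.2125] [1.7999e+02 6.0000e-02 9.9700e+00] w 0.0512 t 5.28 F [0.5 0.4 0.4] j [ 19. -10. -11.  -0. -89.  80.]
twist -0.0005 then tool shift [-0.0709  0.2971 -0.0375] rows>= 7.380681177707916
```

Request:
{"name": "move_arm", "arguments": {
  "motion": [
    [[0.026,0.01,-0.022],0,-1],
    [[0.026,0.01,-0.022],0,-1],
    [[0.026,0.009,-0.022],0,-1],
    [[0,0,0],0,-1],
    [[0,0,0],0,-1]
  ]
}}

```text
t: 5.7
eef_pos: [0.6016, -0.0401, 0.2766]
eef_rot: [-180.0, 0.1, 9.9]
force: [-0.2, 0.1, -1.4]
gripper_width: 0.0853
```

```bash
python3 snap.py w3
```

```text
5.7 [ 0.6016 -0.0401  0.2766] [-1.7998e+02  8.0000e-02  9.9400e+00] 0.08534835126205985 [ 15.   3.   8.  -0. -95.  85.]
```

View pics/w3.png

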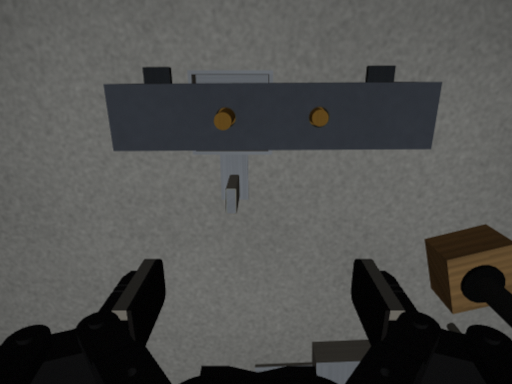

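```bash
python3 - <<'E'
from h import *
c=dict(np.load("pics/w3.npz"))
g=cv2.resize(c["frame"][60:220,180:340,::-1],None,fx=4,fy=4,interpolation=cv2.INTER_CUBIC);cv2.imwrite("pics/w3c.png",cv2.resize(cv2.convertScaleAbs(g,alpha=1.6),(600,600)))
f=cv2.cvtColor(c["frame"],cv2.COLOR_RGB2HSV)
m=cv2.inRange(f,(8,100,50),(28,255,255));m[200:]=0
n,l,s,ce=cv2.connectedComponentsWithStats(m)
for i in range(1,n):
    if s[i,4]>20: print(s[i].tolist(),ce[i].round(1))
print(onz(c,(222.5,120.5),.134),onz(c,(320,118),.115))
print("tab",onz(c,(231,200),.061), onz(c,(231,212),.061))
E
```

```text
[310, 107, 19, 20, 257] [319.6 117.3]
[214, 108, 22, 22, 291] [222.7 119.9]
[ 0.65093618 -0.00419329  0.134     ] [ 0.66469416 -0.08306981  0.115     ]
tab [ 0.55892448 -0.01888579  0.061     ] [ 0.54499745 -0.02094854  0.061     ]
```

View pics/w3c.png

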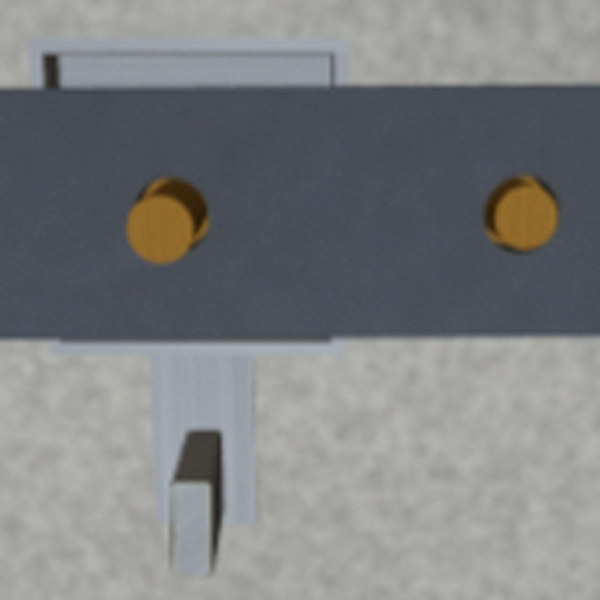

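```bash
python3 plan.py .48 -.33 .27 10
```

```text
now [ 0.6007 -0.0399  0.276 ] [-1.7997e+02  1.3000e-01  9.9600e+00] w 0.0853 t 5.75 F [-0.7  0.5  0.3] j [ 15.   3.   8.  -0. -95.  85.]
twist -0.0007 then tool shift [-0.1692  0.2647  0.006 ] rows>= 7.536091282038878
```

Request:
{"name": "move_arm", "arguments": {
  "motion": [
    [[-0.021,0.033,0],0,-1],
    [[-0.021,0.033,0],0,-1],
    [[-0.021,0.033,0],0,-1],
    [[-0.021,0.033,0],0,-1],
    [[-0.021,0.033,0.002],0,-1],
    [[-0.021,0.033,0.002],0,-1],
    [[-0.021,0.033,0.002],0,-1],
    [[-0.021,0.033,0],0,-1],
    [[0,0,0],0,-1],
    [[0,0,0],0,-1]
  ]
}}

```text
t: 6.58
eef_pos: [0.4792, -0.3301, 0.2704]
eef_rot: [-179.9, 0.1, 9.8]
force: [1.4, 1.1, 0.4]
gripper_width: 0.0854
```

```bash
python3 snap.py w4
```

```text
6.5833 [ 0.4792 -0.3301  0.2704] [-1.7995e+02  8.0000e-02  9.8000e+00] 0.08538668699743872 [-15.  -0.   4.  -0. -94. 115.]
```

View pics/w4.png

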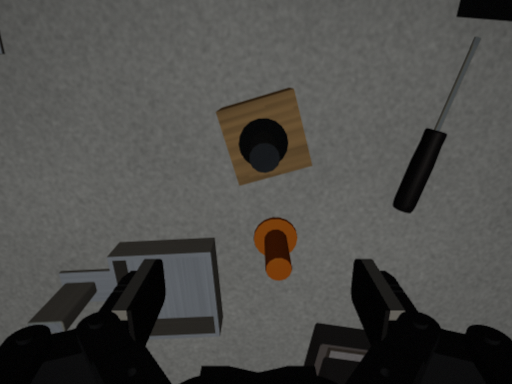

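```bash
python3 - <<'E'
from h import *
c=dict(np.load("pics/w4.npz"))
g=cv2.resize(c["frame"][80:200,205:325,::-1],None,fx=5,fy=5,interpolation=cv2.INTER_CUBIC);cv2.imwrite("pics/w4c.png",cv2.convertScaleAbs(g,alpha=2.5))
print("top",onz(c,(265,157),.1285),"guard",onz(c,(263.5,142.5),.061),"orange top",onz(c,(278.5,269),.115))
E
```

```text
top [ 0.50572076 -0.33235961  0.1285    ] guard [ 0.50548543 -0.33222462  0.061     ] orange top [ 0.39690172 -0.36544383  0.115     ]
```

View pics/w4c.png

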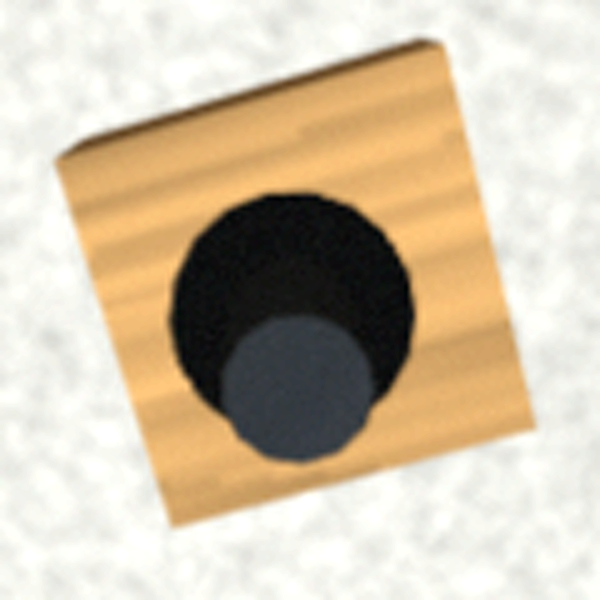

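```bash
python3 plan.py .505 -.332 .098 10;  python3 - <<'E'
from h import *
c=dict(np.load("pics/w4.npz"))
print("top",onz(c,(264.4,157.6),.1285),"guard",onz(c,(263.4,143.4),.061),"stand",onz(c,(265.4,138),.055))
E
```

```text
now [ 0.48   -0.3291  0.2706] [-1.7995e+02  5.0000e-02  9.9000e+00] w 0.0851 t 6.63 F [ 1.4  0.6 -0.6] j [-15.  -0.   4.  -0. -94. 115.]
twist -0.0017 then tool shift [0.0241 0.0072 0.1726] rows>= 4.182162691480235
top [ 0.50514848 -0.33196679  0.1285    ] guard [ 0.50457217 -0.33228534  0.061     ] stand [ 0.50931567 -0.33360476  0.055     ]
```

Request:
{"name": "move_arm", "arguments": {
  "motion": [
    [[0.024,0.007,0.02],0,-1],
    [[0,0,0.039],0,-1],
    [[0,0,0.039],0,-1],
    [[0,0,0.03],0,-1],
    [[0,0,0.025],0,-0.5],
    [[0,0,0.02],0,-0.2],
    [[0,0,0],0,0],
    [[0,0,0],0,0]
  ]
}}

```text
t: 7.3
eef_pos: [0.5058, -0.3305, 0.0977]
eef_rot: [-180.0, 0.1, 10.1]
force: [0.4, 0.1, 1.3]
gripper_width: 0.0431
```

```bash
python3 plan.py .505 -.332 .098 10; python3 snap.py w5
```

```text
now [ 0.5058 -0.3305  0.0977] [-1.7995e+02  1.3000e-01  1.0090e+01] w 0.0431 t 7.3 F [0.4 0.1 1.3] j [-14.   5.  -8.   0. -77. 114.]
twist 0.0016 then tool shift [-0.001   0.0014 -0.0003] rows>= 0.0416960982463236
7.3 [ 0.5058 -0.3305  0.0977] [-1.7995e+02  1.3000e-01  1.0090e+01] 0.04306771889954572 [-14.   5.  -8.   0. -77. 114.]
```

View pics/w5.png

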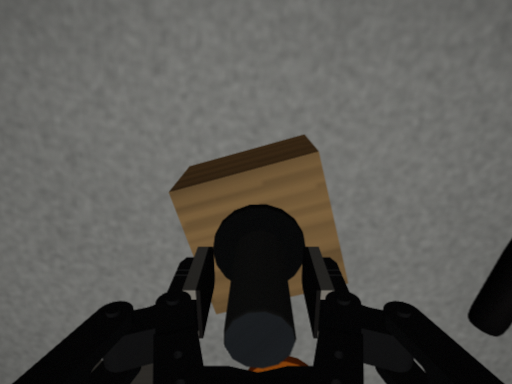

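```bash
python3 - <<'E'
from h import *
c=dict(np.load("pics/w5.npz"))
print(onz(c,(259.3,248),.061),onz(c,(259.5,339),.1285))
E
```

```text
[ 0.50554131 -0.33230745  0.061     ] [ 0.50704508 -0.33186205  0.1285    ]
```

Request:
{"name": "move_arm", "arguments": {
  "motion": [
    [[0,0,0],0,1],
    [[0,0,0],0,1],
    [[0,0,0],0,1],
    [[0,0,0],0,1]
  ],
  "squeeze": 80
}}

```text
t: 7.68
eef_pos: [0.5073, -0.332, 0.101]
eef_rot: [179.9, -0.2, 10.0]
force: [0.6, 4.0, 6.7]
gripper_width: 0.0242
```

```bash
python3 snap.py w6; python3 plan.py .505 -.332 .19 10
```

```text
7.6833 [ 0.5073 -0.332   0.101 ] [179.88  -0.21  10.01] 0.02419710383138667 [-14.   5.  -8.   0. -77. 114.]
now [ 0.5073 -0.332   0.101 ] [179.88  -0.2   10.01] w 0.024 t 7.73 F [0.4 3.1 6.8] j [-14.   5.  -8.   0. -77. 114.]
twist 0.0003 then tool shift [-0.0022 -0.0004 -0.089 ] rows>= 2.1345320122164053
```

View pics/w6.png

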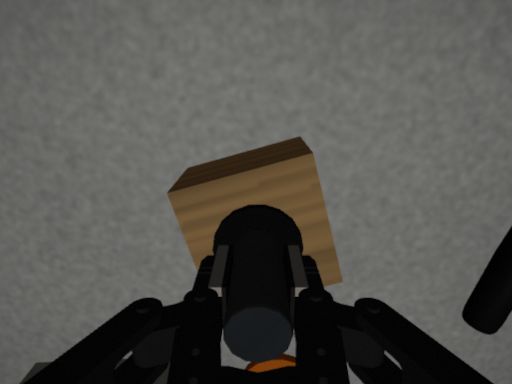

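Request:
{"name": "move_arm", "arguments": {
  "motion": [
    [[0,0,-0.015],0,1],
    [[0,0,-0.025],0,1],
    [[0,0,-0.035],0,1],
    [[0,0,-0.035],0,1],
    [[0,0,-0.03],0,1],
    [[0,0,0],0,1],
    [[0,0,0],0,1]
  ]
}}

```text
t: 8.32
eef_pos: [0.5067, -0.332, 0.2408]
eef_rot: [179.9, -0.2, 10.0]
force: [0.1, 0.0, -3.2]
gripper_width: 0.0244
```

```bash
python3 snap.py w7; python3 plan.py .652 -.004 .24 10
```

```text
8.3167 [ 0.5067 -0.332   0.2408] [179.9   -0.23   9.97] 0.024353131495992553 [-14.   3.   4.  -0. -91. 114.]
now [ 0.5061 -0.3316  0.2383] [-1.7997e+02 -5.0000e-02  9.9700e+00] w 0.0242 t 8.37 F [-0.6  0.5 -4.2] j [-14.   3.   4.  -0. -91. 114.]
twist -0.0005 then tool shift [ 0.2006 -0.2973 -0.0017] rows>= 8.599586479784575
```

View pics/w7.png

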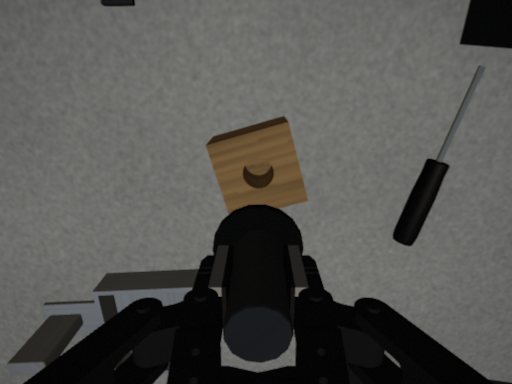

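```bash
python3 - <<'E'
from h import *
c=dict(np.load("pics/w7.npz"))
print(onz(c,(258.3,174),.055),onz(c,(258,246),.061+.1398), onz(c,(258.5,332),.1285+.1398))
E
```

```text
[ 0.50724964 -0.33378848  0.055     ] [ 0.50606607 -0.33334966  0.2008    ] [ 0.50773394 -0.33307095  0.2683    ]
```

Request:
{"name": "move_arm", "arguments": {
  "motion": [
    [[0.01,-0.015,-0.005],0,1],
    [[0.02,-0.03,-0.005],0,1],
    [[0.02,-0.03,0],0,1],
    [[0.02,-0.03,0],0,1],
    [[0.02,-0.03,0],0,1],
    [[0.02,-0.03,0],0,1],
    [[0.02,-0.03,0],0,1],
    [[0.02,-0.03,0],0,1],
    [[0.02,-0.03,0],0,1],
    [[0.02,-0.03,0],0,1]
  ]
}}

```text
t: 9.2
eef_pos: [0.6435, -0.0163, 0.2458]
eef_rot: [-180.0, 0.2, 10.0]
force: [0.4, -0.6, -1.9]
gripper_width: 0.0244
```

Request:
{"name": "move_arm", "arguments": {
  "motion": [
    [[0.01,-0.012,0],0,1],
    [[0,0,0],0,1],
    [[0,0,0],0,1]
  ]
}}

```text
t: 9.45
eef_pos: [0.6512, -0.0038, 0.2457]
eef_rot: [180.0, 0.2, 10.1]
force: [-0.3, -0.6, -1.7]
gripper_width: 0.0243
```

```bash
python3 plan.py .652 -.004 .225 10; python3 snap.py w8;python3 - <<'E'
from workcell import camera
from h import *
for n in("scene","side"):
    c=camera(n);np.savez(f"pics/{n}3.npz",**c)
    x,y=(150,150) if n=="scene" else (240,60)
    cv2.imwrite(f"pics/{n}3.png",cv2.resize(c["frame"][y:y+140,x:x+140,::-1],None,fx=4,fy=4,interpolation=cv2.INTER_CUBIC))
E
```

```text
now [ 0.6512 -0.0038  0.2457] [180.     0.24  10.07] w 0.0243 t 9.45 F [-0.3 -0.6 -1.7] j [ 17.  10.  13.  -0. -93.  83.]
twist 0.0011 then tool shift [0.0007 0.0003 0.0207] rows>= 0.49702988241209195
9.45 [ 0.6512 -0.0038  0.2457] [180.     0.24  10.07] 0.02432464401849111 [ 17.  10.  13.  -0. -93.  83.]
```

View pics/scene3.png

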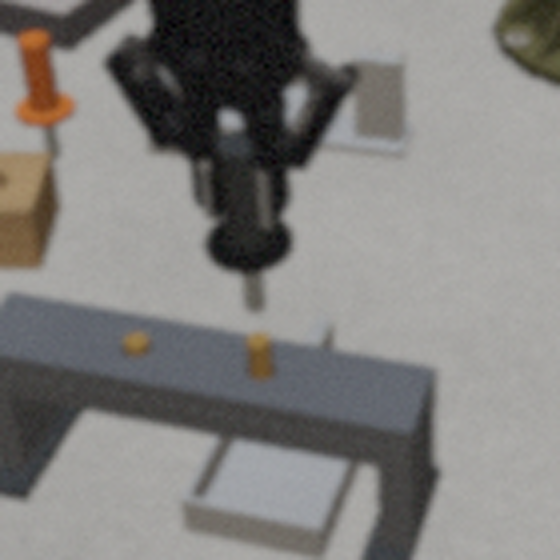

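View pics/side3.png

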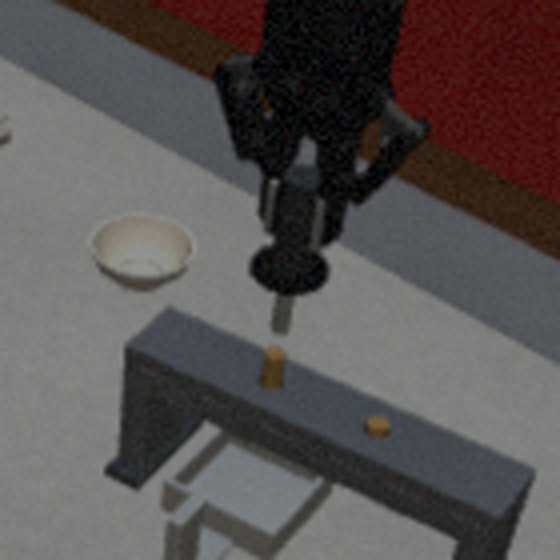

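View pics/w8.png

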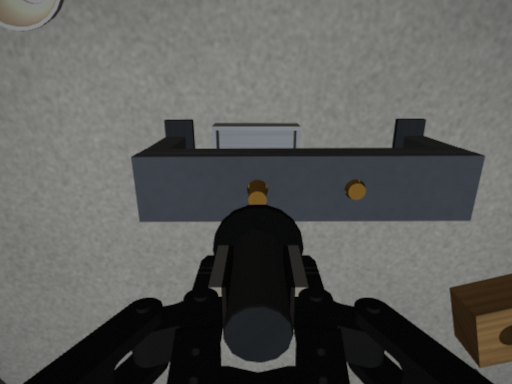

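```bash
python3 - <<'E'
from h import *
a,b=[dict(np.load(f"pics/{n}3.npz")) for n in("scene","side")]
f=lambda x,y:(150+x/4,150+y/4); g=lambda x,y:(240+x/4,60+y/4)
print("tip",tri(a,f(255,306),b,g(281,331)));print("pin",tri(a,f(260.5,341),b,g(274.5,352)))
for x,y,X,Y in((252,275,286,297),):print("nose",tri(a,f(x,y),b,g(X,Y)))
E
```

```text
tip (array([ 0.64522183, -0.00798939,  0.15356158]), np.float64(0.0037560092660278454))
pin (array([ 0.64903266, -0.00334077,  0.13132266]), np.float64(0.0029634762556646327))
nose (array([ 0.64725417, -0.00649085,  0.17887894]), np.float64(0.0033036165352007163))
```

```bash
python3 - <<'E'
from h import *
a,b=[dict(np.load(f"pics/{n}3.npz")) for n in("scene","side")]
for dx,dy in((0,0),(-.004,-.004)):
  for z in(.134,.154,.185,.2045,.2725):
    p=(.650+dx,-.004+dy,z);u=np.array(proj(a,p));v=np.array(proj(b,p))
    print(dx,z,((u-150)*4).round(1),((v-[240,60])*4).round(1))
E
```

```text
0 0.134 [255.8 338.6] [274.5 348.3]
0 0.154 [253.5 312.6] [278.3 324.1]
0 0.185 [249.6 270.9] [284.5 285.3]
0 0.2045 [247.2 243.7] [288.5 260. ]
0 0.2725 [237.9 142.6] [303.5 165.6]
-0.004 0.134 [253.4 332.5] [275.1 353.7]
-0.004 0.154 [251.  306.6] [279.  329.5]
-0.004 0.185 [247.2 265. ] [285.2 290.6]
-0.004 0.2045 [244.6 237.9] [289.2 265.3]
-0.004 0.2725 [235.3 137. ] [304.3 170.8]
```

Request:
{"name": "move_arm", "arguments": {
  "motion": [
    [[0.002,-0.001,0.003],0,1],
    [[0,0,0.004],0,1],
    [[0,0,0.004],0,1],
    [[0,0,0.003],0,1],
    [[0,0,0.003],0,1],
    [[0,0,0.002],0,1],
    [[0,0,0.002],0,1]
  ]
}}

```text
t: 10.18
eef_pos: [0.6533, -0.0034, 0.227]
eef_rot: [180.0, 0.0, 10.0]
force: [-0.5, 0.2, -2.3]
gripper_width: 0.0244
```

```bash
python3 - <<'E'
from workcell import camera
from h import *
im=[]
for n in("scene","side"):
    c=camera(n)
    x,y=(170,190) if n=="scene" else (265,105)
    im.append(cv2.resize(c["frame"][y:y+75,x:x+75,::-1],None,fx=5,fy=5,interpolation=cv2.INTER_CUBIC))
cv2.imwrite("pics/c4.png",cv2.convertScaleAbs(np.hstack(im),alpha=1.5))
E
```

```text
(no output)
```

View pics/c4.png

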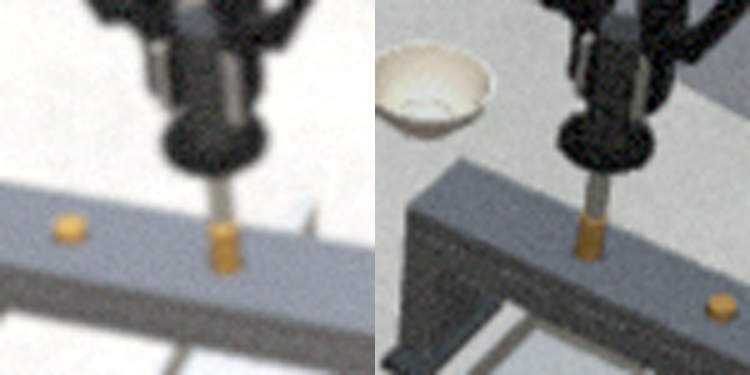

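Request:
{"name": "move_arm", "arguments": {
  "motion": [
    [[0,-0.0015,0],0,1],
    [[0,0,0.002],0,1],
    [[0,0,0.002],0,1],
    [[0,0,0.002],0,1],
    [[0,0,0.002],0,1]
  ]
}}

```text
t: 10.7
eef_pos: [0.6542, -0.0022, 0.223]
eef_rot: [179.9, -0.3, 10.0]
force: [-0.4, 0.1, 10.8]
gripper_width: 0.0242
```

Request:
{"name": "move_arm", "arguments": {
  "motion": [
    [[0,0,0.002],0,1],
    [[0,0,0.002],0,1],
    [[0,0,0.002],0,1]
  ]
}}

```text
t: 10.95
eef_pos: [0.6541, -0.0022, 0.2174]
eef_rot: [179.9, -0.4, 10.0]
force: [0.1, -0.1, -1.5]
gripper_width: 0.0244
```

```bash
cat > look.py <<'E'
import sys
from workcell import camera
from h import *
im=[]
for n in("scene","side"):
    c=camera(n); np.savez(f"pics/{n}{sys.argv[1]}.npz",**c)
    x,y=(165,190) if n=="scene" else (265,105)
    im.append(cv2.resize(c["frame"][y:y+100,x:x+80,::-1],None,fx=5,fy=5,interpolation=cv2.INTER_CUBIC))
cv2.imwrite(f"pics/{sys.argv[1]}.png",cv2.convertScaleAbs(np.hstack(im),alpha=1.5))
E
python3 look.py c5
```

```text
(no output)
```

View pics/c5.png

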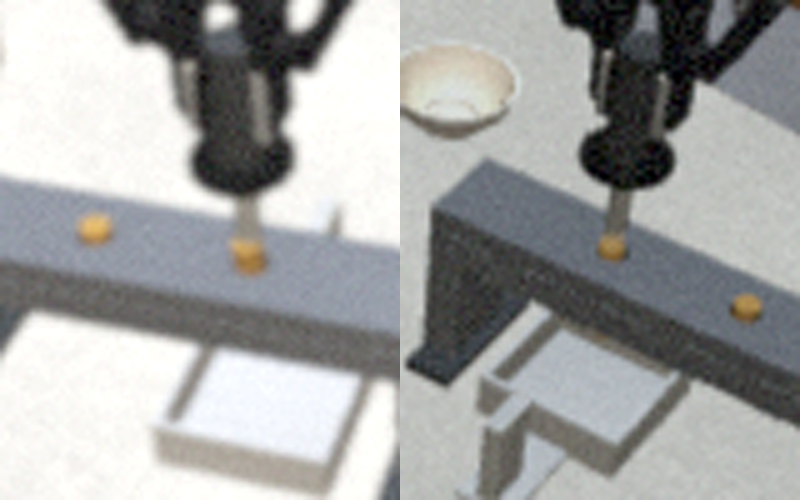

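Request:
{"name": "move_arm", "arguments": {
  "motion": [
    [[0,0,0],0,1],
    [[0,0,0],0,1],
    [[0,0,0],0,1]
  ]
}}

```text
t: 11.3
eef_pos: [0.6529, -0.0018, 0.2126]
eef_rot: [180.0, 0.1, 10.0]
force: [-1.0, -0.4, -2.7]
gripper_width: 0.0241
```

```bash
python3 look.py c6
```

```text
(no output)
```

View pics/c6.png

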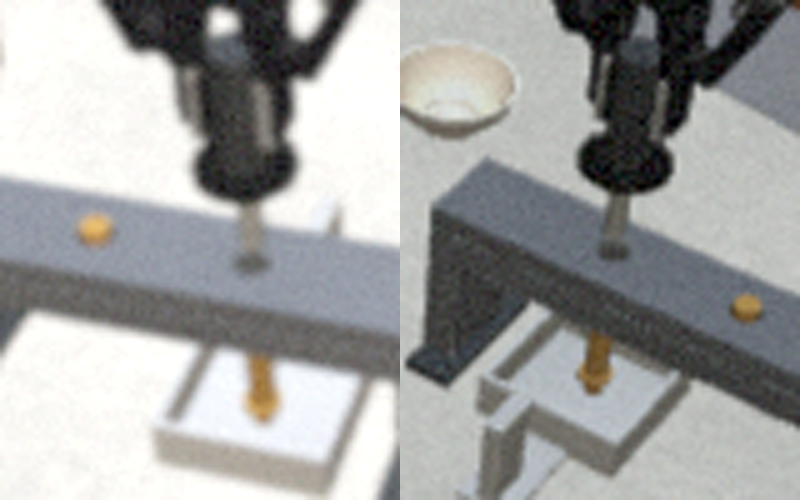

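Request:
{"name": "move_arm", "arguments": {
  "motion": [
    [[0,0,-0.015],0,1],
    [[0,0,-0.02],0,1],
    [[0,0,0],0,1],
    [[0,0,0],0,1],
    [[0,0,0],0,1]
  ]
}}

```text
t: 11.82
eef_pos: [0.6529, -0.0017, 0.2473]
eef_rot: [-180.0, 0.1, 10.0]
force: [-0.0, -0.2, -2.5]
gripper_width: 0.0244
```

```bash
python3 look.py c7;  python3 plan.py .5073 -.332 .245 10
```

```text
now [ 0.6527 -0.0017  0.2467] [-1.7998e+02  1.3000e-01  9.9800e+00] w 0.024 t 11.92 F [-0.3 -0.  -1.7] j [ 17.  10.  13.  -0. -93.  83.]
twist -0.0003 then tool shift [-0.2005  0.3     0.0017] rows>= 8.653745037006246
```

View pics/c7.png

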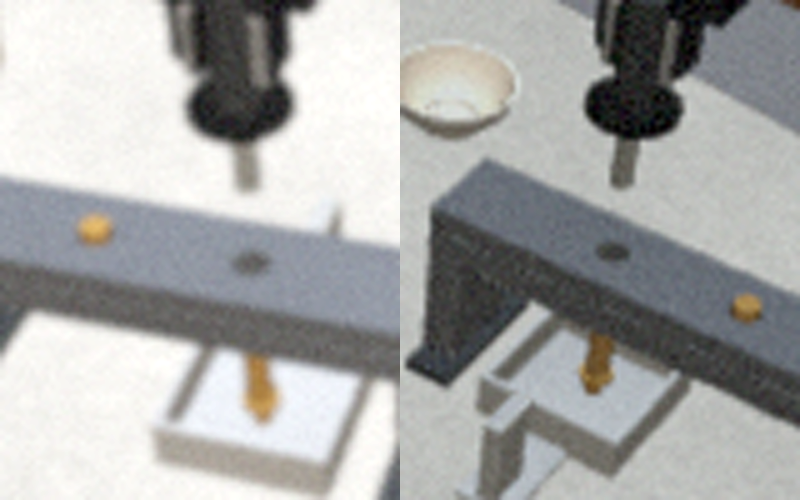

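Request:
{"name": "move_arm", "arguments": {
  "motion": [
    [[-0.01,0.015,0],0,1],
    [[-0.02,0.03,0],0,1],
    [[-0.02,0.03,0],0,1],
    [[-0.02,0.03,0],0,1],
    [[-0.02,0.03,0],0,1],
    [[-0.02,0.03,0],0,1],
    [[-0.02,0.03,0],0,1],
    [[-0.02,0.03,0],0,1],
    [[-0.02,0.03,0],0,1],
    [[-0.02,0.03,0],0,1]
  ]
}}

```text
t: 12.75
eef_pos: [0.5137, -0.3171, 0.2478]
eef_rot: [-180.0, 0.0, 10.0]
force: [-0.1, -0.3, -1.5]
gripper_width: 0.0245
```

Request:
{"name": "move_arm", "arguments": {
  "motion": [
    [[-0.0005,0.015,0],0,1],
    [[0,0,0],0,1],
    [[0,0,0],0,1],
    [[0,0,0],0,1]
  ]
}}

```text
t: 13.08
eef_pos: [0.5172, -0.3301, 0.2477]
eef_rot: [-180.0, 0.0, 10.0]
force: [-0.0, -0.5, -1.6]
gripper_width: 0.0243
```

```bash
python3 plan.py .5065 -.332 .101 10; python3 snap.py w9; python3 - <<'E'
from workcell import camera
from h import *
im=[]
for n in("scene","side"):
    c=camera(n); np.savez(f"pics/{n}9.npz",**c)
    x,y=(110,120) if n=="scene" else (330,180)
    im.append(cv2.resize(c["frame"][y:y+120,x:x+80,::-1],None,fx=5,fy=5,interpolation=cv2.INTER_CUBIC))
cv2.imwrite(f"pics/c9.png",cv2.convertScaleAbs(np.hstack(im),alpha=1.5))
E
```

```text
now [ 0.5172 -0.3301  0.2477] [-1.7997e+02  4.0000e-02  9.9800e+00] w 0.0243 t 13.08 F [-0.  -0.5 -1.6] j [-14.   4.   6.  -0. -92. 114.]
twist -0.0004 then tool shift [-0.0109  0.      0.1467] rows>= 3.5274743749814013
13.0833 [ 0.5172 -0.3301  0.2477] [-1.7997e+02  4.0000e-02  9.9800e+00] 0.02432023581161468 [-14.   4.   6.  -0. -92. 114.]
```

View pics/w9.png

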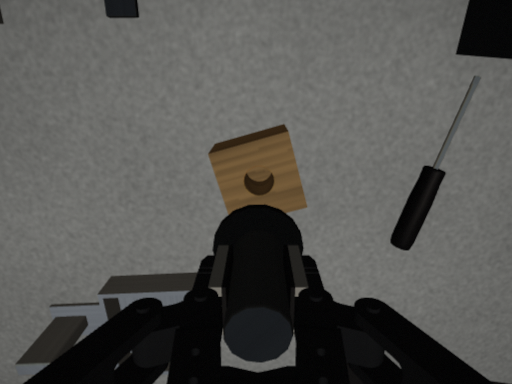

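View pics/c9.png

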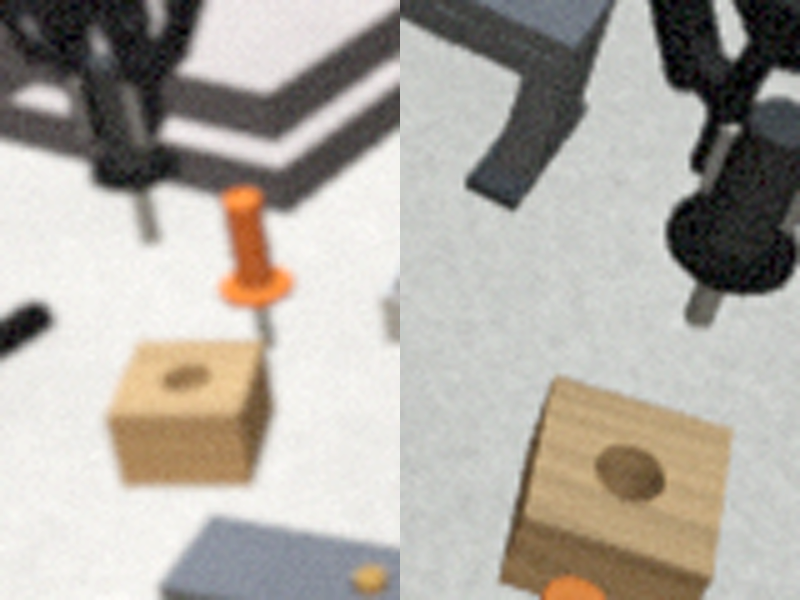

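```bash
python3 - <<'E'
from h import *
c=dict(np.load("pics/w9.npz"))
print("hole",onz(c,(259.3,180.5),.055))
a,b=[dict(np.load(f"pics/{n}9.npz")) for n in("scene","side")]
f=lambda x,y:(110+x/5,120+y/5); g=lambda x,y:(330+(x-400)/5,180+y/5)
print("tip",tri(a,f(150,236),b,g(700,318)));print("hole",tri(a,f(187,378),b,g(630,473)))
E
```

```text
hole [ 0.50849556 -0.3340171   0.055     ]
tip (array([ 0.5107656 , -0.33285368,  0.1579748 ]), np.float64(0.0011538340273919297))
hole (array([ 0.50548102, -0.33395386,  0.05240356]), np.float64(0.0019329748244939528))
```

Request:
{"name": "move_arm", "arguments": {
  "motion": [
    [[-0.0095,0,0],0,1],
    [[0,0,0.03],0,1],
    [[0,0,0.03],0,1],
    [[0,0,0.025],0,1],
    [[0,0,0.02],0,1],
    [[0,0,0.015],0,1],
    [[0,0,0.01],0,1],
    [[0,0,0.006],0,1],
    [[0,0,0.004],0,1],
    [[0,0,0],0,1]
  ]
}}

```text
t: 14.07
eef_pos: [0.5081, -0.3319, 0.1083]
eef_rot: [180.0, 0.0, 10.0]
force: [-0.1, 0.6, -1.9]
gripper_width: 0.0244
```

```bash
python3 plan.py .508 -.332 .101 10
```

```text
now [ 0.5081 -0.3319  0.1083] [179.99   0.    10.  ] w 0.0244 t 14.07 F [-0.1  0.6 -1.9] j [-14.   5.  -7.   0. -78. 114.]
twist -0.0 then tool shift [-0.0001  0.0001  0.0073] rows>= 0.17617875674832803
```

Request:
{"name": "move_arm", "arguments": {
  "motion": [
    [[0,0,0.003],0,1],
    [[0,0,0.002],0,1],
    [[0,0,0.002],0,1],
    [[0,0,0.001],0,1],
    [[0,0,0],0,1]
  ]
}}

```text
t: 14.48
eef_pos: [0.5083, -0.3321, 0.1011]
eef_rot: [180.0, -0.0, 10.0]
force: [-0.4, 0.4, 1.4]
gripper_width: 0.0247
```

Request:
{"name": "move_arm", "arguments": {
  "motion": [
    [[0,0,0],0,0.3],
    [[0,0,0],0,0],
    [[0,0,0],0,-0.3],
    [[0,0,0],0,-0.4],
    [[0,0,0],0,-0.4]
  ]
}}

```text
t: 14.9
eef_pos: [0.5082, -0.3321, 0.1004]
eef_rot: [180.0, -0.0, 10.0]
force: [-0.6, 0.4, 0.4]
gripper_width: 0.0596
```

```bash
python3 snap.py w10
```

```text
14.9 [ 0.5082 -0.3321  0.1004] [ 1.7999e+02 -1.0000e-02  9.9800e+00] 0.05961065205596667 [-14.   5.  -8.   0. -77. 114.]
```

View pics/w10.png

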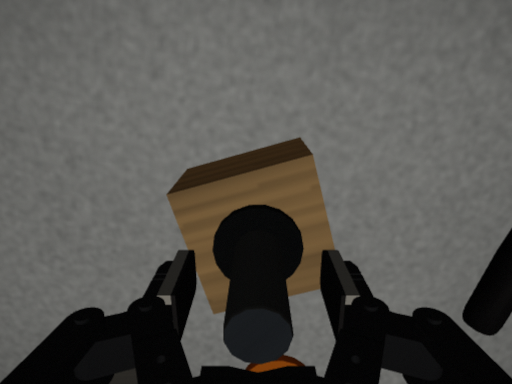

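The punch stands in the stand, pads clear on both sides. Retreat straight up.

Request:
{"name": "move_arm", "arguments": {
  "motion": [
    [[0,0,-0.015],0,-0.4],
    [[0,0,-0.03],0,-0.4],
    [[0,0,-0.04],0,-0.4],
    [[0,0,-0.04],0,-0.4],
    [[-0.02,0,-0.03],0,-0.4],
    [[-0.01,0,0],0,-0.4],
    [[0,0,0],0,-0.4],
    [[0,0,0],0,-0.4]
  ]
}}

```text
t: 15.62
eef_pos: [0.4784, -0.3371, 0.2553]
eef_rot: [-180.0, -0.0, 10.0]
force: [0.9, 1.0, -0.8]
gripper_width: 0.0594
```

```bash
python3 snap.py w11; python3 look.py c11; python3 - <<'E'
from h import *
c=dict(np.load("pics/scenec11.npz"));d=dict(np.load("pics/sidec11.npz"))
cv2.imwrite("pics/f.png",np.hstack([cv2.resize(x["frame"][y:y+150,z:z+130,::-1],None,fx=3,fy=3) for x,y,z in((c,130,110),(d,130,300))]))
E
```

```text
15.6167 [ 0.4784 -0.3371  0.2553] [-1.7999e+02 -5.0000e-02  9.9500e+00] 0.05944349929203805 [-16.   0.   3.  -0. -93. 116.]
```

View pics/w11.png

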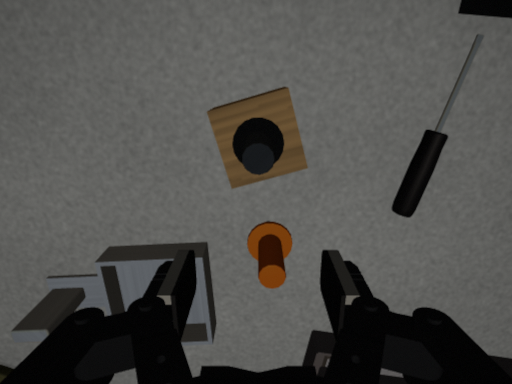

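View pics/c11.png

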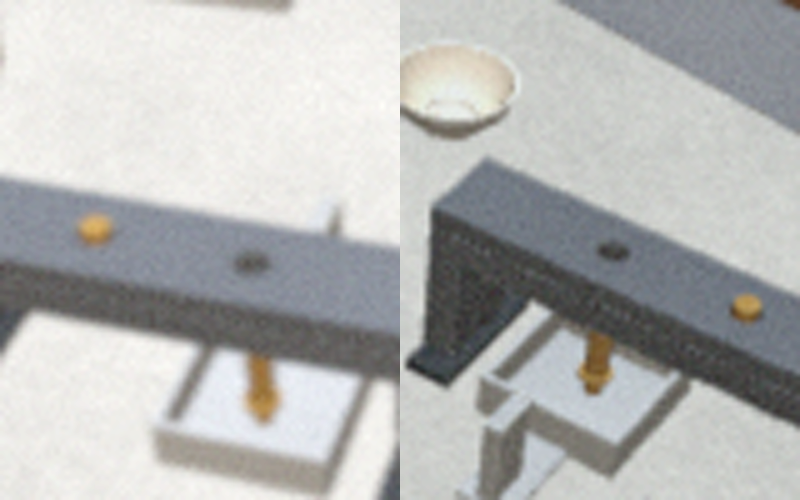

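View pics/f.png

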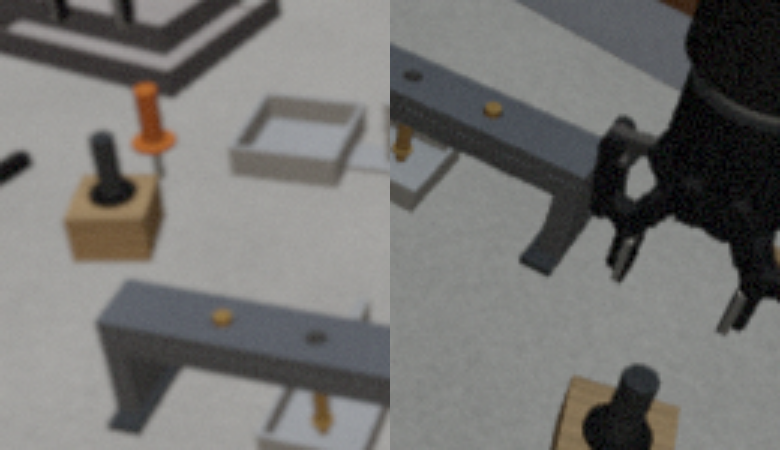

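```bash
python3 - <<'E'
from h import *
from workcell import ticket,ctrl
c=dict(np.load("pics/w11.npz"))
print("top",onz(c,(258.5,158),.1285),"guard",onz(c,(258.5,143),.061))
a=dict(np.load("pics/scenec11.npz"));b=dict(np.load("pics/sidec11.npz"))
print("pin bottom",tri(a,(165+263/5,190+421/5),b,(265+(593-400)/5,105+392/5)))
print(ctrl.get_obs()["t"],ctrl.get_obs()["force"])
print(ticket.job_done())
E
```

```text
top [ 0.50678756 -0.33367426  0.1285    ] guard [ 0.50637751 -0.33387857  0.061     ]
pin bottom (array([ 6.51521872e-01, -4.20520161e-03,  4.21004968e-05]), np.float64(0.002096498109607025))
15.7667 [-0.68060144  0.03696518 -1.14081059]
the job is handed in; nothing more can be done
None
```

I handed the job in at about 15.8 s of robot time. The long pin is out and in the tray, and every closing check I made agreed. `job_done()` gave no verdict.

- **Tray:** I gripped the smallest tray by its tab and slid it under the head. By the wrist camera its pan centre ended about 4 mm from the long pin, and it lies flat on the table.
- **Long pin:** I pressed it with the black punch. The force reading peaked at about 11 N, roughly 13 N after allowing for the punch's weight. The pin then snapped through and dropped into the tray. It did not tip over: it stands upright near the middle of the pan. Its centre should be about 21 mm above the pan's centre, taking a 4 mm pan floor, against a limit of 30 mm. It looked the same in pictures taken about 4 s apart.
- **Punch:** it is back upright in its stand, about 2–3 mm from where it started.
- **Short pin:** it looks unmoved in its hole.
- **Robot:** the gripper is clear of everything.

The cameras disagreed by 2–4 mm on the punch tip. I corrected for this from close crops before pressing, and the nose met the pin squarely.

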